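# Wet the cap of a sample vial

### The arm

A 6-joint arm with a two-finger parallel gripper is mounted at the origin on a cart in front of the work surface, level with it; the furniture and walls round the work are solid. World frame = base frame: x ahead of the robot, y to its left, z up, the work surface at z = 0. Lengths are in mm, angles in rad, forces in N, time in s.
With the tool pointing down it reaches from about 300 to 775 mm from the base axis. Payload 14.6 kg.
Tool frame: the origin (TCP) lies midway between the tips of the shut fingers; the grasp point (between the pads) lies behind it (r.tcp_to_grasp is the z of the grasp point in the tool frame, in mm); z points along the fingers, x is the direction in which the jaws open and shut, and the axes are right-handed (so a half turn about z gives the same grasp; the last joint's range is limited). The gripper opens to 85 mm and grips with 20 to 120 N. Pads are 22 mm wide; open, the fingers measure 114 mm over their backs; the gripper's body (76 mm by 85 mm) begins 54 mm behind the grasp point. The pads swing forward as they close: fully open they stand 13 mm farther back than shut.
Start: joints at [-1.384, 0.3, 1.521, -0, 1.321, -0.067], TCP at [138.09, -532.373, 231.281] pointing down, gripper open.
Joint ranges: [-3.03, 3.03], [-0.79, 2.21], [0.23, 2.52], [-1.04, 4.18], [0, 3.07], [-2.55, 2.55]. Speed limits (rad/s): [2.22, 2.22, 2.57, 3.14, 3.14, 3.14].

### API

Orientations are given as a rotation vector (axis times angle).
In Python, from cell import r gives the robot as it stands. Calls block until the motion is done:
- r.move_to(position, orientation): joint-space move of the TCP to a pose.
- r.servo_line(position, velocity=150, rot=None): straight line of the TCP; rot=None keeps the orientation; velocity is the mean speed in mm/s.
- r.goto_joints(angles): joint-space move.
- r.gripper_to(opening, strength=None): finger opening in mm; strength is the grip in N (None keeps the last); returns when the fingers have stopped.
- r.sleep(seconds).
- r.solve_ik(position, orientation): joint angles nearest the present ones, or None.
- r.read_state(): the state.
- r.snapshot(name): name is "scene" or "side" or "wrist"; returns the picture (384x512x3 uint8, red, green, blue); there is no depth.
- r.calibration(name): a dict with "camera_matrix" (3x3 intrinsics, pixels), "eye" and "orientation" of the camera in the world; the wrist camera has in their place "hand_eye" (4x4, takes a point from camera to tool coordinates, whose origin is the TCP and whose axes are the tool frame's). Camera axes: x right, y down, z forward; pixel columns grow to the right and rows downward; lengths in mm; the calibration is good to about 2 mm. A picture is of the moment at which its call begins: read the wrist's pose just before it. calibration takes no time and is no camera call.
A pose or a line that the arm cannot do raises r.Unreachable and nothing moves.
- r.sign_off(): hands the job in, once; it reports no verdict.
The state is a dict: "time": time; "joints": joint angles; "qd": joint speeds; "effort": joint torques, N m; "eef_pos": TCP position; "orientation": TCP orientation; "ft_force": force on the tool from outside, world axes, zero at the start; "torque": the same for the moment, N m; "finger_gap": finger opening in mm.
Only numpy, scipy, OpenCV 4.12 (cv2) and the standard library are available. Lean on these libraries where they do the work, as an engineer would, in place of code of your own. Each camera call takes 0.05 s, during which the arm holds its last target. There are 200 camera calls.

### The job

Pick up the sample vial with the white screw cap, lift it well clear of the bench and lean it over to 45 degrees from upright for two seconds, as you would to wet the inside of the cap, never tipping it as far as lying flat. Then bring it upright again and stand it in the middle of the blue tile, lowering it right down before you let go. Leave the two black-capped vials where they are.

Things in the scene. Friction and masses are not known exactly. Their poses are not given: they have to be found in the camera images.
- sample_vial_mid (a point): The sample vial: white screw cap, reddish-brown contents, the only white-capped one. A closed round rigid vial 23 mm in diameter, 52 mm tall, about 30 g, standing loose and upright on the bench (z = 0); the three vials and the tile stand in a row from left to right (along y) in any order, neighbours 110 mm or more apart. The point is its centre, 26 mm above its foot; its z axis runs up along the vial towards the cap.
- sample_vial: The same sample vial; its origin is the centre of its foot (underside), z axis up towards the cap.
- tile_top (a point): Blue glazed square tile, 90 x 90 mm, fixed on the bench; the point is the centre of its upper face, 8 mm above the bench.
- dark_vial_a_mid (a point): First bystander vial, clear, whitish contents under a black screw cap; 23 mm diameter, 52 mm tall, standing loose on the bench; the point is its centre, 26 mm above its foot. Leave it alone.
- dark_vial_b_mid (a point): Second bystander vial, yellow contents under a black screw cap; 23 mm diameter, 52 mm tall, standing loose on the bench; the point is its centre, 26 mm above its foot. Leave it alone.
Not all that is in view belongs to the job. Leave any orange look-alike of the sample_vial alone. Several things look just like the part that bears tile_top: the one meant starts nearest to the robot's base.

How it is judged:
By the outcome, as a careful person would: the job done as asked, in the order asked, and still so for the second after the job is handed in, with the robot touching nothing.
It also fails if it takes over 46 s, if anything falls off the work surface, if the arm or the gripper's body presses on something with over 40 N, if the wrist force passes 120 N, or if a joint passes its speed limit or range.

## Working session

There is one attempt and no reset: what is moved stays moved. The work goes in short steps, each a Python script; the robot and the scene stay as the last script left them, time stands still between calls to the robot, and variables do not carry over. Pictures are saved under pics/ and viewed, about 8 in all and at most 12, crops included, and the job is handed in when it is done.

```bash
mkdir -p pics; python3 - <<'E'
from cell import r
import cv2,numpy as np
a=r.snapshot("scene");b=r.snapshot("side")
cv2.imwrite("pics/scene.png",a[:,:,::-1]);cv2.imwrite("pics/side.png",b[:,:,::-1])
for n in("scene","side","wrist"):print(n,r.calibration(n))
s=r.read_state();print(s["time"],s["orientation"],s["finger_gap"],r.tcp_to_grasp)
E
```

```text
scene {'camera_matrix': array([[367.29019858,   0.        , 251.49628683],
       [  0.        , 367.29019858, 196.03138003],
       [  0.        ,   0.        ,   1.        ]]), 'eye': array([127.39669866, 548.65449208, 672.90010384]), 'orientation': array([-0.66010797,  2.5665842 , -1.19917427])}
side {'camera_matrix': array([[462.04159779,   0.        , 250.05741256],
       [  0.        , 462.04159779, 190.62941482],
       [  0.        ,   0.        ,   1.        ]]), 'eye': array([101.66529321, 797.99386242, 949.06637646]), 'orientation': array([-0.59835049,  2.65610623, -1.19645155])}
wrist {'camera_matrix': array([[282.72677767,   0.        , 257.7854116 ],
       [  0.        , 282.72677767, 191.18791707],
       [  0.        ,   0.        ,   1.        ]]), 'hand_eye': array([[ 9.99999761e-01, -1.27007508e-04, -6.79191029e-04,
         5.25615363e-01],
       [ 3.35095017e-04,  9.48774275e-01,  3.15954528e-01,
        -8.14146847e+01],
       [ 6.04270378e-04, -3.15954680e-01,  9.48774091e-01,
        -1.42124757e+02],
       [ 0.00000000e+00,  0.00000000e+00,  0.00000000e+00,
         1.00000000e+00]])}
0.1 [-2.48414814e+00  1.92202830e+00  1.25131785e-03] 85.52801655766021 -18.700000000000003
```

View pics/scene.png

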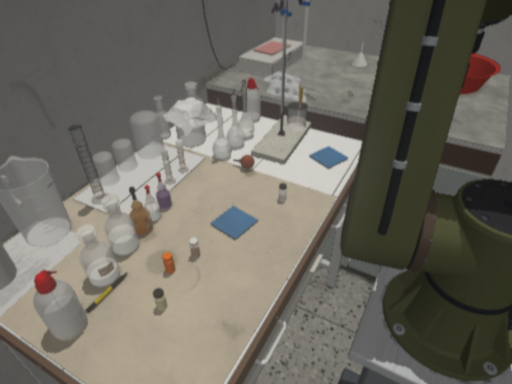

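View pics/side.png

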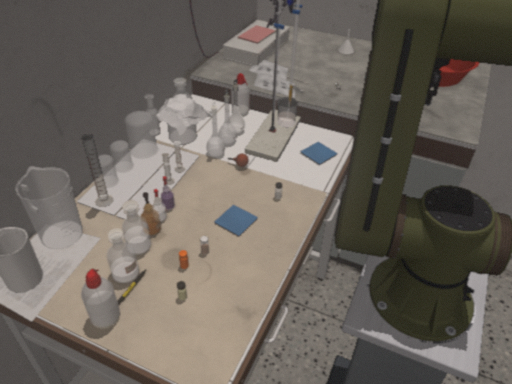

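The scene view shows a white-capped vial at (195,247) and an orange look-alike at (168,262). The black caps are at (159,298) and (283,190), and the blue tiles at (234,222) and (328,157). Next I'll measure these and crop the vials.

```bash
cat > h.py <<'E'
from cell import r
import cv2,numpy as np
from scipy.spatial.transform import Rotation as R
def ray(name,uv,T=None):
    c=r.calibration(name);K=c["camera_matrix"]
    d=np.linalg.inv(K)@[uv[0],uv[1],1]
    if name=="wrist":
        p,o=T;H=c["hand_eye"];M=R.from_rotvec(o).as_matrix()
        return np.array(p)+M@H[:3,3],M@H[:3,:3]@d
    return np.array(c["eye"]),R.from_rotvec(c["orientation"]).as_matrix()@d
def onz(name,uv,z,T=None):
    e,d=ray(name,uv,T);return (e+d*(z-e[2])/d[2]).round(1)
def blue(img):
    h=cv2.cvtColor(img,cv2.COLOR_RGB2HSV)
    m=cv2.inRange(h,(98,110,50),(118,255,255))
    cs,_=cv2.findContours(m,cv2.RETR_EXTERNAL,cv2.CHAIN_APPROX_NONE)
    return [c for c in cs if cv2.contourArea(c)>250]
def quadcentre(c):
    e=0.02
    q=cv2.approxPolyDP(cv2.convexHull(c),0.06*cv2.arcLength(c,True),True)[:,0].astype(float)
    return q
E
python3 - <<'E'
from h import *
for n in("scene","side"):
    im=cv2.imread(f"pics/{n}.png")[:,:,::-1].copy()
    for c in blue(im):
        q=quadcentre(c);P=np.array([onz(n,u,8) for u in q])
        print(n,"tile",q.tolist(),P[:,:2].tolist(),P.mean(0))
S={"white":((195,247),(205,245)),"orange":((168,262),(184,259)),"blkA":((159,298),(182,291)),"blkB":((283,192),(279,191))}
for k,(a,b) in S.items():print(k,onz("scene",a,26),onz("side",b,26))
a=cv2.imread("pics/scene.png")[170:320,130:310];b=cv2.imread("pics/side.png")[170:320,130:310]
cv2.imwrite("pics/crop.png",cv2.resize(np.hstack([a,b]),(792,330),interpolation=cv2.INTER_CUBIC))
E
```

```text
white [546.6 102.2  26. ] [547.5 101.9  26. ]
orange [573.7 169.1  26. ] [572.7 167.1  26. ]
blkA [528.  254.1  26. ] [525.2 254.8  26. ]
blkB [ 452.1 -183.    26. ] [ 452.9 -183.    26. ]
```

View pics/crop.png

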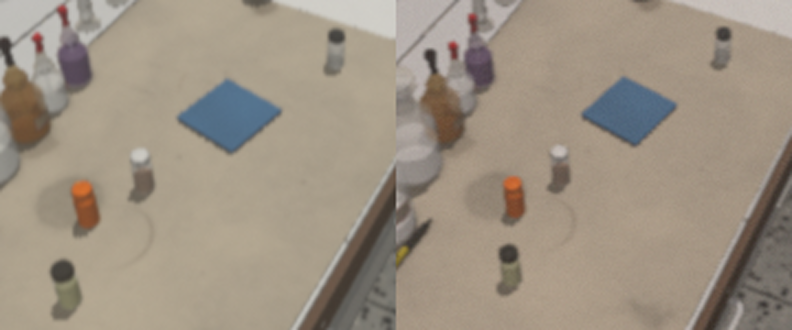

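Crop: the white-capped vial at (142,172) has reddish contents and is a single match. The orange one at (85,205) is the decoy. My blue mask found nothing, so I'll fix it, then locate the retort stand and check IK before moving.

```bash
sed -i 's/(98,110,50),(118,255,255)/(98,100,40),(118,255,255)/' h.py; cat >> h.py <<'E'
def down(phi,tilt=0,az=0):
    # tool pointing down, jaw axis at phi; then lean by tilt about tangential axis at azimuth az (deg)
    c,s=np.cos(np.radians(phi)),np.sin(np.radians(phi))
    M=R.from_matrix(np.array([[c,s,0],[s,-c,0],[0,0,-1.]]))
    a=np.radians(az);L=R.from_rotvec(np.radians(tilt)*np.array([-np.sin(a),np.cos(a),0]))
    return (L*M).as_rotvec()
E
python3 - <<'E'
from h import *
im=cv2.imread("pics/scene.png")[:,:,::-1].copy();print(cv2.cvtColor(im,cv2.COLOR_RGB2HSV)[[222,157,230],[234,328,240]])
for n in("scene","side"):
    im=cv2.imread(f"pics/{n}.png")[:,:,::-1].copy()
    for c in blue(im):
        q=quadcentre(c);P=np.array([onz(n,u,8) for u in q]);m=cv2.moments(c)
        print(n,"tile",q.tolist(),P[:,:2].tolist(),P.mean(0), onz(n,(m['m10']/m['m00'],m['m01']/m['m00']),8))
q=np.array([(228,80),(281,112),(231,152),(179,118)])/2.2*[1000*2.2/2200,1]+[130,170]
P=np.array([onz("scene",u,8) for u in q]);print("hand",P.tolist(),P.mean(0))
print("rod base",onz("scene",(282,134),10),onz("side",(274,130),10),"ball",onz("scene",(247,162),20))
for t in(-45,0,45):
  for p in(-21.5,158.5): print(t,p,r.solve_ik([450,0,260],down(p,t,0)))
E
```

```text
[[104 103 139]
 [104 106 139]
 [104  99 137]]
scene tile [[254.0, 220.0], [235.0, 235.0], [214.0, 223.0], [233.0, 208.0]] [[477.8, -62.0], [493.3, 8.6], [564.5, -2.6], [551.6, -76.5]] [521.8   -33.125   8.   ] [520.5 -37.    8. ]
scene tile [[313.0, 155.0], [329.0, 148.0], [345.0, 158.0], [328.0, 165.0]] [[457.8, -422.4], [426.6, -486.7], [360.6, -453.7], [394.9, -391.2]] [ 409.975 -438.5      8.   ] [ 409.9 -437.8    8. ]
hand [[553.6, -83.2, 8.0], [467.5, -63.6, 8.0], [486.0, 20.7, 8.0], [569.2, 2.7, 8.0]] [519.075 -30.85    8.   ]
rod base [ 604.4 -494.3   10. ] [ 600.9 -497.2   10. ] ball [ 619.4 -271.9   20. ]
-45 -21.5 [-0.13256549 -0.31692528  2.23601732  0.21625493  0.45068153  0.08599743]
-45 158.5 None
0 -21.5 [-8.14232728e-02  5.07681244e-02  1.74583439e+00 -4.44089210e-16
  1.34499014e+00  2.93822516e-01]
0 158.5 None
45 -21.5 [-0.05877242  0.49750659  1.34828085 -0.04758361  2.07985723  0.3104599 ]
45 158.5 None
```

The near tile (about 519,-33) is the target, since the other is farther from the base. I'll retract, swing over and look through the wrist camera.

```bash
sed -i 's/(98,100,40)/(98,75,40)/' h.py; python3 - <<'E'
from h import *
s=r.read_state()
r.move_to([105,-405,250],s["orientation"])
r.move_to([440,60,230],down(-21.5))
r.move_to([535,70,185],down(-21.5))
s=r.read_state();T=(s["eef_pos"],s["orientation"])
im=r.snapshot("wrist");cv2.imwrite("pics/w1.png",im[:,:,::-1])
np.save("T1.npy",np.array(T));print(s["time"],T)
for c in blue(im):
    q=quadcentre(c);m=cv2.moments(c);print(q.tolist(),[onz("wrist",u,8,T).tolist() for u in q])
E
```

```text
3.25 (array([534.94412903,  69.40825793, 184.3029767 ]), array([ 3.08573127e+00, -5.87481056e-01, -2.45564497e-03]))
[[309.0, 209.0], [318.0, 271.0], [253.0, 281.0], [240.0, 221.0]] [[575.1, 2.1, 8.0], [558.6, -85.3, 8.0], [473.7, -68.5, 8.0], [491.2, 18.1, 8.0]]
```

View pics/w1.png

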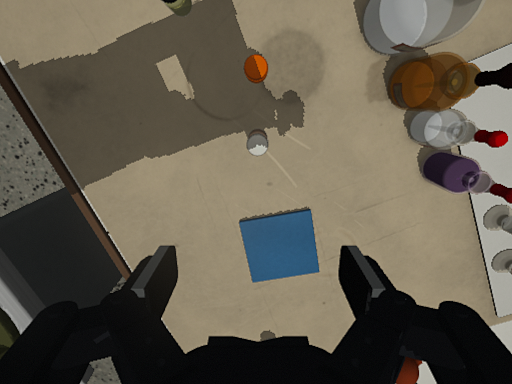

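The wrist view shows the white cap at (257,140), orange at (256,68) and the tile at (280,245). The tile centre is about (524,-33), which agrees with the scene view to about 3 mm. I'll hover over the vial and check from close up.

```bash
python3 - <<'E'
from h import *
T=np.load("T1.npy")
print(onz("wrist",(257,139),52,T),onz("wrist",(257,145),45,T))
r.move_to([548,102,90],down(-21.5))
s=r.read_state();T=np.array((s["eef_pos"],s["orientation"]))
im=r.snapshot("wrist");cv2.imwrite("pics/w2.png",im[:,:,::-1]);np.save("T2.npy",T)
print(s["time"],T)
E
```

```text
[550.  109.2  52. ] [547.5 102.8  45. ]
3.7833 [[ 5.48226109e+02  1.01780512e+02  9.16733008e+01]
 [-3.08625965e+00  5.85489883e-01 -1.97447497e-03]]
```

View pics/w2.png

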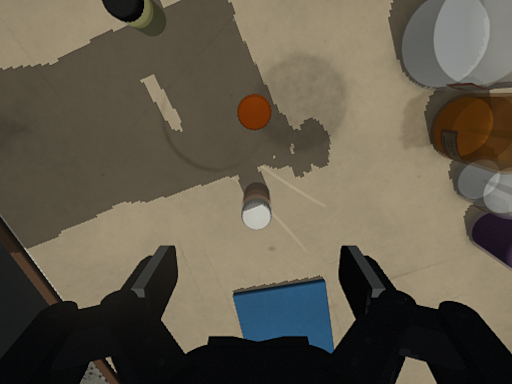

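```bash
python3 - <<'E'
from h import *
T=np.load("T2.npy")
im=cv2.imread("pics/w2.png")
m=cv2.inRange(im,(150,150,150),(255,255,255));m[:195]=0;m[235:]=0;m[:,:235]=0;m[:,280:]=0
h=cv2.cvtColor(im,cv2.COLOR_BGR2HSV);m&=cv2.inRange(h,(0,0,150),(180,25,255))
c=max(cv2.findContours(m,0,1)[0],key=cv2.contourArea);e=cv2.minEnclosingCircle(c);print(e,cv2.boundingRect(c))
for z in(52,46):print(onz("wrist",e[0],z,T))
print(onz("wrist",(256.5,186),5,T), onz("wrist",(254,112),52,T))
E
```

```text
((256.1383056640625, 216.0957489013672), 13.498187065124512) (243, 205, 27, 24)
[548.3 104.1  52. ]
[547.4 101.7  46. ]
[551.1 110.9   5. ] [572.9 169.7  52. ]
```

The vial is confirmed at (548,103). Now to grasp and lift.

```bash
python3 - <<'E'
from h import *
o=down(-21.5)
r.servo_line([548,103,11],120,o)
g0=r.read_state()
r.gripper_to(10,35);r.sleep(.2)
s=r.read_state();np.save("G.npy",s["eef_pos"]);print(s["time"],g0["eef_pos"],s["eef_pos"],s["finger_gap"],s["ft_force"])
r.servo_line([548,103,140],150,o)
r.move_to([480,20,240],o)
s=r.read_state();print(s["time"],s["eef_pos"],s["finger_gap"],s["ft_force"])
cv2.imwrite("pics/w3.png",r.snapshot("wrist")[:,:,::-1]);cv2.imwrite("pics/s3.png",r.snapshot("side")[:,:,::-1])
a=cv2.imread("pics/w3.png");b=cv2.imread("pics/s3.png")
cv2.imwrite("pics/c3.png",cv2.resize(np.hstack([a,b]),(800,300)))
E
```

```text
5.4333 [548.54789084 102.99496219  11.89293234] [548.12470638 103.02810264  11.24197121] 22.0593052341384 [-1.61667797  0.3837246   5.09939745]
7.0833 [480.12594638  20.28842131 238.89587523] 22.45183315269383 [-0.23313636 -0.31306892 -0.76541153]
```

View pics/c3.png

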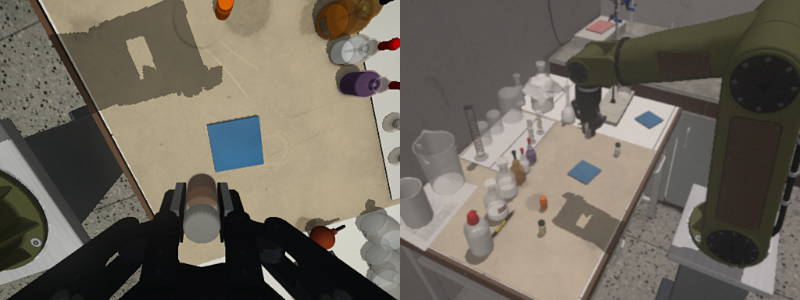

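The vial is held upright. Next I'll lean it 45°, hold, and return.

```bash
python3 - <<'E'
from h import *
def lean():
    s=r.read_state();z=R.from_rotvec(s["orientation"]).as_matrix()[:,2]
    print(round(s["time"],2),s["eef_pos"].round(1),"lean",np.degrees(np.arccos(-z[2])).round(2),"gap",round(s["finger_gap"],2),flush=True)
r.servo_line([480,0,270],18,down(-21.5,45,0));lean()
r.sleep(0.3);lean()
im=r.snapshot("wrist");b=r.snapshot("scene")
r.sleep(2.3);lean()
r.servo_line([500,-33,200],40,down(-21.5));r.sleep(.2);lean()
im2=r.snapshot("wrist");cv2.imwrite("pics/w5.png",im2[:,:,::-1])
cv2.imwrite("pics/c4.png",cv2.resize(np.hstack([im,im2])[:,:,::-1],(800,300)))
s=r.read_state();T=(s["eef_pos"],s["orientation"])
for c in blue(im2):
    q=quadcentre(c);P=np.array([onz("wrist",u,8,T) for u in q]);print(q.tolist(),P.tolist(),P.mean(0))
E
```

```text
9.33 [480.    0.  270.2] lean 44.96 gap 21.98
9.63 [480.    0.  270.1] lean 44.99 gap 21.87
12.03 [480.  -0. 270.] lean 45.0 gap 22.43
14.38 [500.1 -33.  200. ] lean 0.01 gap 22.14
[[308.0, 118.0], [317.0, 189.0], [248.0, 201.0], [234.0, 132.0]] [[575.3, -0.0, 8.0], [558.7, -85.5, 8.0], [473.0, -68.8, 8.0], [490.1, 16.6, 8.0]] [524.275 -34.425   8.   ]
```

View pics/c4.png

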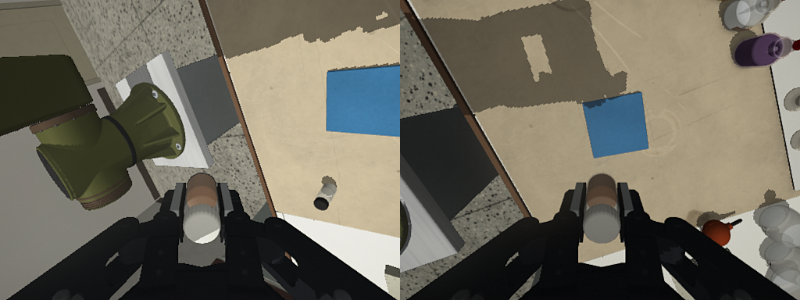

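The in-hand pose is unchanged before and after the lean, and the tile centre is about (523.5,-34). I'll lower it, feeling for contact.

```bash
python3 - <<'E'
from h import *
o=down(-21.5);x,y=523.5,-34.
r.servo_line([x,y,60],100,o)
r.servo_line([x,y,23],40,o);r.sleep(.3)
f0=r.read_state()["ft_force"][2];z=23.
while z>17:
    z-=.5;r.servo_line([x,y,z],10,o);r.sleep(.08)
    s=r.read_state();f=s["ft_force"][2]-f0;print(z,s["eef_pos"].round(2),round(f,2))
    if f>2.0:break
r.sleep(.2);r.gripper_to(40);r.sleep(.3)
s=r.read_state();print(s["time"],s["finger_gap"],s["ft_force"])
r.gripper_to(85)
r.servo_line([x,y,130],100,o)
r.move_to([440,-130,230],o);r.sleep(.3)
for n in("scene","side"):cv2.imwrite(f"pics/{n}6.png",r.snapshot(n)[:,:,::-1])
cv2.imwrite("pics/w6.png",r.snapshot("wrist")[:,:,::-1])
s=r.read_state();np.save("T6.npy",np.array((s["eef_pos"],s["orientation"])));print(s["time"])
a=cv2.imread("pics/scene6.png")[150:330,130:330];b=cv2.imread("pics/w6.png")
cv2.imwrite("pics/c6.png",np.hstack([cv2.resize(a,(400,360)),cv2.resize(b,(400,360))]))
E
```

```text
22.5 [523.49 -33.98  22.48] 0.71
22.0 [523.48 -34.03  22.  ] -0.33
21.5 [523.48 -34.02  21.49] 0.72
21.0 [523.52 -33.99  21.  ] 1.04
20.5 [523.49 -33.99  20.48] 0.31
20.0 [523.5  -34.01  19.98] 1.44
19.5 [523.5  -34.02  19.49] -0.07
19.0 [523.6  -34.02  19.24] 6.45
20.8583 40.32796994756363 [-0.69893124  1.07727858  0.6238241 ]
23.775
```

View pics/c6.png

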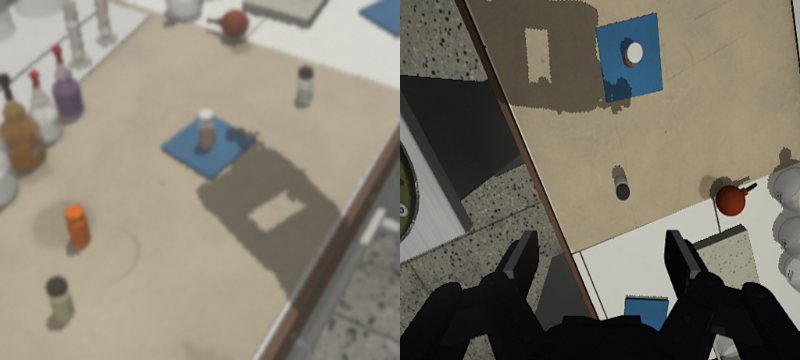

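The vial stands upright on the tile, with both black caps and the orange vial in place. A numeric centring check comes next, then hand-in.

```bash
python3 - <<'E'
from h import *
T=np.load("T6.npy")
q=np.array([(597,28),(657,13),(663,90),(607,103)],float);f=lambda u:((np.array(u)-[400,0])*[1.28,384/360])
P=np.array([onz("wrist",f(u),8,T) for u in q]);print(P.tolist(),P.mean(0))
print("cap",onz("wrist",f((634.5,52)),60,T),"foot",onz("wrist",f((630,63)),10,T))
print("scene mid",onz("scene",(130+206/2,150+130/2),34))
print(r.read_state()["time"]);r.sign_off()
E
```

```text
[[490.6, 15.6, 8.0], [576.7, -1.3, 8.0], [559.9, -88.5, 8.0], [472.7, -71.6, 8.0]] [524.975 -36.45    8.   ]
cap [524.  -33.2  60. ] foot [522.3 -39.2  10. ]
scene mid [520.8 -28.9  34. ]
23.775
the job is handed in; nothing more can be done
```

I picked up the white-capped vial, leaned it 45° and stood it upright on the blue tile nearest the robot. I handed the job in at 23.8 s of the 46 s allowed.

- **Lean:** the vial was held at 45.0° for about 2.7 s, with the tool at 270 mm above the bench. It did not slip in the grip, and its lean came back to 0.01° afterwards.
- **Placing:** I lowered it until it touched the tile (about 6 N), then opened the fingers and backed away.
- **Last checks:** the final picture shows it upright on the tile, with both black-capped vials and the orange one apparently where they were. I judged those by eye and did not measure them.
- **Centring:** by the wrist camera, the cap is within about 3 mm of the measured tile centre. A rough estimate of the vial's middle from the scene camera differs more, by about 4 mm in x and 8 mm in y. I put that down to picking the pixel by hand in a blurry crop, but I did not check it further.

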